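# Bush on the post, crank lever held level above it

### The job

Slip the brass flanged bush over the steel post of the grey stand, flange down, until it sits on the seat, and let go of it. Then pick up the blue crank lever by its balance point (the yellow band) and hold it level with the bore of its big hub centred a few centimetres above the tip of the post, ready to be lowered. Finish while still holding the lever there, and leave the other things on the desk where they are.

Things in the scene. Friction and masses are not known exactly. Their poses are not given: they have to be found in the camera images.
- stand: fixed grey bearing stand: round foot 90 mm across and 12 mm high, in its middle a round seat 42 mm across whose top is 18 mm above the desk, and on it an upright steel post 14 mm thick whose slightly tapered tip is 70 mm above the desk. Origin: centre of the foot's underside, on the post's axis; z up
- post_tip (a point): centre of the tip of the stand's steel post, 70 mm above the desk
- bush: loose brass flanged bush, 0.12 kg, standing flange down: flange 46 mm across and 6 mm high, above it a round sleeve 32 mm across, 30 mm high in all, with a through bore of 18 mm. Origin: centre of the flange's underside; z is the bore's axis, up. Seated, its origin is 18 mm above the desk on the post's axis
- lever: loose blue cast lever lying flat, 235 mm long, 0.36 to 0.59 kg: heavy hub 56 mm across, 39 mm high; straight arm 14 mm wide, 3 to 25 mm above its underside; small end 24 mm across, 28 high. Balance point: yellow band (14 mm long) on the arm, 54 mm from the hub axis. Origin: at the balance point, level with the underside; x along the arm to the hub, y across, z up; small end at x = -141 mm
- lever_bore (a point): centre of the lower mouth of the hub's 21 mm bore, at the level of the lever's underside, x = +54 mm in the lever's frame
- timer: white kitchen-style timer with a red knob, 62x62x39 mm, a bystander. Origin: centre of its underside
- cassettes: strapped stack of white specimen cassettes, 33x45x34 mm, a bystander. Origin: centre of its underside
- petri: clear flat round dish, 68 mm across, 12 mm high, a bystander. Origin: centre of its underside
- dye_bottle: small brown bottle with a white cap, 27 mm across, 61 mm high, a bystander. Origin: centre of its underside
- tape: roll of yellow tape lying flat, 53 mm across, 18 mm high, a bystander. Origin: centre of its underside
Mind the look-alikes: they are no part of the job. Of the things that look like the bush, take the one that is farthest to the robot's left at the start.

How it is judged:
By the outcome, as a careful person would: the job done as asked, in the order asked, and still so for the second after the job is handed in, while the arm keeps its last pose, push and grip.
It also fails if it takes over 64 s, if anything falls off the work surface, if the arm or the gripper's body presses on something with over 40 N, if the wrist force passes 120 N, or if a joint passes its speed limit or range.

### The arm

A 6-joint arm with a two-finger parallel gripper is mounted at the origin on a cart in front of the work surface, level with it; the furniture and walls round the work are solid. World frame = base frame: x ahead of the robot, y to its left, z up, the work surface at z = 0. Lengths are in m, angles in rad, forces in N, time in s.
With the tool pointing down it reaches from about 0.375 to 0.975 m from the base axis. Payload 3.8 kg.
Tool frame: the origin (TCP) lies midway between the tips of the shut fingers; the grasp point (between the pads) lies 19 mm behind it (bot.grip_point_offset is the z of the grasp point in the tool frame, in m); z points along the fingers, y is the line along which they close (so a half turn about z gives the same grasp; the last joint's range is limited). The gripper opens to 85 mm and grips with 20 to 120 N. Pads are 22 mm wide; open, the fingers measure 114 mm over their backs; the gripper's body (76 mm by 85 mm) begins 54 mm behind the grasp point. The pads swing forward as they close: fully open they stand 13 mm farther back than shut.
Start: joints at [1.199, 0.264, 1.604, -0, 1.274, -0.037], TCP at [0.222, 0.638, 0.231] pointing down, gripper open.
Joint ranges: [-2.63, 2.63], [-0.94, 2.18], [0.31, 2.57], [-1.31, 4.45], [0, 2.66], [-2.55, 2.55]. Speed limits (rad/s): [2.57, 2.57, 3.14, 3.14, 3.14, 3.14].

### API

Orientations are given as a rotation vector (axis times angle).
In Python, from workcell import sensors, optics, order, bot gives the robot as it stands.
- The arm moves only by the tool play_rows, never from a script. Its argument "commands" is a list of rows, each a list of 6 numbers: the shift along the tool's x, y, z in cm, then the turn, a rotation vector about the tool's x, y, z in rad. In form: [[dx, dy, dz, wx, wy, wz], ...]. A call has 1 to 5 rows; each row shifts and turns the commanded pose from where the row before left it, along the tool's axes as they then stand; what a row does not reach is not made up. A row lasts 1/12 s, in which the tool goes at most 41.7 mm and 7.16 degrees, less where a joint would pass 70% of its speed; a pose out of reach is approached as far as the arm can. A call with a gripper value outside its range is refused whole. "grip" is the closure, from 0 (fully open) to 1 (shut), set as the call begins (left out, the last holds). The fingers move at their own pace and stop on an object; "force" is the grip in N (left out, the last holds). Time passes only in rows, so rows that do not move let the fingers close. It gives the time, the measured TCP pose, the force, the opening and the grip force at its end, in the units of the state.
- sensors.read_state(): the state, without advancing time (a new reading comes with each control period).
- optics.read_camera(name): name is "side" or "top" or "wrist"; returns the picture (400x640x3 uint8, red, green, blue); there is no depth.
- optics.camera_info(name): a dict with "mtx" (3x3 intrinsics, pixels), "R" (3x3) and "t" (3): a world point X has camera coordinates R X + t. Camera axes: x right, y down, z forward; pixel columns grow to the right and rows downward; lengths in m; the calibration is good to about 2 mm. A picture is of the moment at which its call begins: read the wrist's pose just before it. camera_info takes no time and is no camera call; for the wrist camera it gives the pose at the moment of the call.
- order.finish_job(): hands the job in; it is judged then, once.
The state is a dict: "time": time; "q": joint angles; "joint_vel": joint speeds; "joint_torque": joint torques, N m; "tool_pos": TCP position; "tcp_rot": TCP orientation; "wrist_force": force on the tool from outside, world axes, zero at the start; "torque": the same for the moment, N m; "width": opening from 0.0 (shut) to 1.0 (fully open); "grip_force": force on a finger pad.
Only numpy, scipy, OpenCV 4.12 (cv2) and the standard library are available. Lean on these libraries where they do the work, as an engineer would, in place of code of your own. Each camera call takes 0.05 s, during which the arm holds its last target. There are 200 camera calls.

## Working session

There is one attempt and no reset: what is moved stays moved. The work goes in short steps, Python scripts to look and compute and a tool call to move; the robot and the scene stay as the last step left them, time stands still between calls to the robot, and variables do not carry over. Pictures are saved under pics/ and viewed, at most 10 in all, crops included, and the job is handed in when it is done.

Besides the shell and the picture viewer there is one more tool, called as name(argument=value, ...) on one line, values as JSON. play_rows: Moves the arm, as the interface text tells. Its arguments: {"type":"object","properties":{"commands":{"type":"array","items":{"type":"array","items":{"type":"number"}}},"grip":{"type":"number"},"force":{"type":"number"}},"required":["commands"]}

```bash
ls; mkdir -p pics
python3 - <<'E'
from workcell import sensors, optics, bot
import cv2
s=sensors.read_state();print(s, bot.grip_point_offset)
for n in("top","side","wrist"):
    i=optics.camera_info(n);im=optics.read_camera(n);cv2.imwrite(f"pics/{n}0.png",im[:,:,::-1]);print(n,i)
E
```

```text
pics
{'time': 0.0, 'q': array([ 1.19909691e+00,  2.64757125e-01,  1.60537930e+00,  2.02839619e-05,
        1.27370416e+00, -3.69024964e-02]), 'joint_vel': array([-0.00023025,  0.00070212, -0.0012354 , -0.00119478,  0.00035862,
       -0.00154209]), 'joint_torque': array([-6.49980084e-04, -5.15100861e+01, -3.67320800e+01, -7.16321688e-05,
        1.29445075e-02, -1.14769676e-05]), 'tool_pos': array([0.22151958, 0.63683786, 0.2299565 ]), 'tcp_rot': array([-0.52337484, -3.09720627,  0.0034509 ]), 'wrist_force': array([-0.47182894,  0.17344291,  0.3582086 ]), 'torque': array([-0.03249665,  0.0092013 , -0.00431904]), 'grip_force': 0.0, 'width': 1.0033058765671545} -0.0187
top {'mtx': array([[412.936834  ,   0.        , 313.32848339],
       [  0.        , 412.936834  , 200.02116805],
       [  0.        ,   0.        ,   1.        ]]), 'R': array([[ 0.0081156 , -0.99996256,  0.00300393],
       [-0.98545243, -0.00850774, -0.16973838],
       [ 0.16975758, -0.0015827 , -0.98548458]]), 't': array([0.04331858, 0.65638345, 1.113487  ])}
side {'mtx': array([[361.36257195,   0.        , 319.41397013],
       [  0.        , 361.36257195, 198.88358977],
       [  0.        ,   0.        ,   1.        ]]), 'R': array([[ 9.01185136e-01, -4.33434280e-01,  2.77079103e-04],
       [-1.86037219e-01, -3.87380911e-01, -9.02954142e-01],
       [ 3.91478613e-01,  8.13677304e-01, -4.29736827e-01]]), 't': array([-0.56918593,  0.1942469 ,  0.75723636])}
wrist {'mtx': array([[357.45959982,   0.        , 315.39538891],
       [  0.        , 357.45959982, 204.22154672],
       [  0.        ,   0.        ,   1.        ]]), 'R': array([[ 0.32874309,  0.94441643, -0.00236432],
       [ 0.90423924, -0.31403334,  0.28936907],
       [ 0.27254243, -0.09726599, -0.95721468]]), 't': array([-0.67265847, -0.03807982,  0.37870325])}
```

View pics/top0.png

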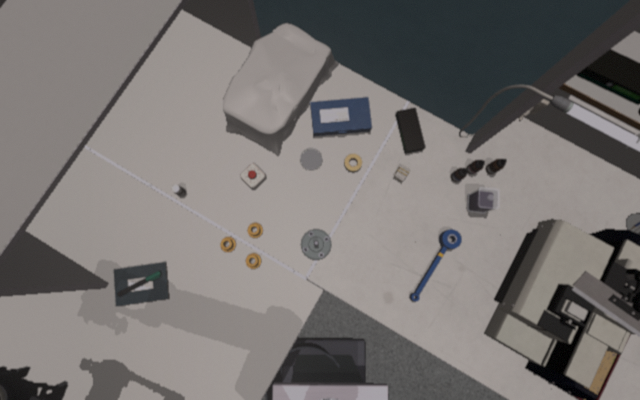

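View pics/side0.png

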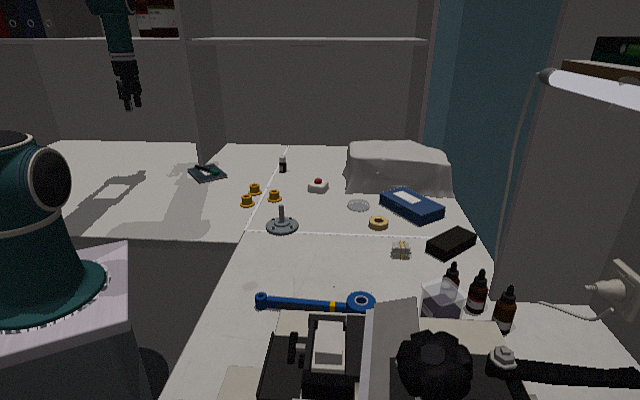

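Top view: three brass bushes, A (228,244), B (255,229) and C (253,261). The stand is at (316,244), the lever hub at (451,239) and the band at (441,254). +y is image-left, so A looks leftmost; I'll check that by measurement and a crop.

```bash
cat > h.py <<'E'
from workcell import sensors, optics, bot, order
import cv2, numpy as np
from scipy.spatial.transform import Rotation as Ro
def ray(i,uv,z):
    d=i["R"].T@np.linalg.inv(i["mtx"])@np.array([uv[0],uv[1],1.]); c=-i["R"].T@i["t"]
    return c+d*(z-c[2])/d[2]
def proj(i,X):
    p=i["mtx"]@(i["R"]@np.asarray(X,float)+i["t"]); return p[:2]/p[2]
def mask(im,lo,hi):
    return cv2.inRange(cv2.cvtColor(im,cv2.COLOR_RGB2HSV),np.array(lo),np.array(hi))
def blobs(m,amin=15):
    n,l,s,c=cv2.connectedComponentsWithStats(m)
    return [(c[k].round(1),s[k].tolist()) for k in range(1,n) if s[k][4]>=amin]
E
python3 - <<'E'
from h import *
im=cv2.imread("pics/top0.png")[:,:,::-1].copy();i=optics.camera_info("top")
print("brass/yellow");
for c,s in blobs(mask(im,(10,110,80),(32,255,255))): print(c,s,ray(i,c,.02).round(4))
print("blue")
for c,s in blobs(mask(im,(100,130,60),(125,255,255)),60): print(c,s,ray(i,c,.02).round(4))
for n,uv,z in(("stand",(316,244),.015),("hub",(451,239),.039),("end",(415,296),.028)):print(n,ray(i,uv,z).round(4))
cv2.imwrite("pics/crop1.png",cv2.resize(im[200:310,200:480,::-1],None,fx=2.8,fy=2.8,interpolation=cv2.INTER_CUBIC))
E
```

```text
brass/yellow
[254.8 229.9] [248, 223, 14, 14, 124] [0.5733 0.2168 0.02  ]
[227.9 244.1] [221, 238, 14, 13, 121] [0.5319 0.2926 0.02  ]
[253.1 260.5] [246, 254, 15, 14, 133] [0.486  0.2188 0.02  ]
blue
[450.6 239. ] [443, 231, 17, 17, 106] [ 0.5518 -0.3471  0.02  ]
[428.2 274. ] [417, 257, 23, 36, 79] [ 0.4522 -0.2787  0.02  ]
stand [0.5346 0.04   0.015 ]
hub [ 0.5503 -0.3419  0.039 ]
end [ 0.3914 -0.2372  0.028 ]
```

View pics/crop1.png

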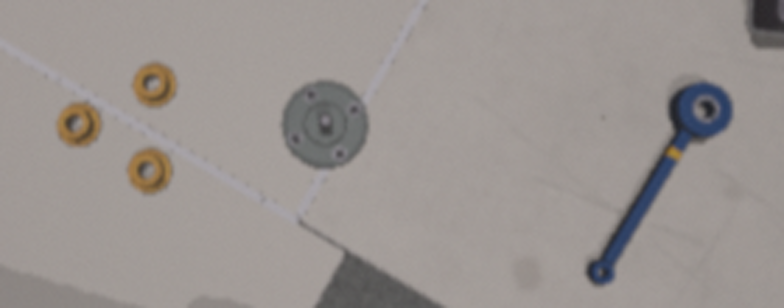

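The measurements and crop agree: A at about (0.532, 0.293) is the leftmost. B is at y=0.217 and C at y=0.219, and both are look-alikes. Lever length hub to end reads 190 mm against 195 mm nominal, so that's good. Next I plan the approach above A, with the fingers closing roughly along x to clear B and C.

```bash
cat >> h.py <<'E'
def plan(target,yaw_deg=None,n=5):
    """rows of the straight move to target with tool upright and its y at yaw_deg (mod 180, nearest)"""
    s=sensors.read_state();R=Ro.from_rotvec(s["tcp_rot"]);p=s["tool_pos"]
    y=R.as_matrix()[:,1];cur=np.degrees(np.arctan2(y[1],y[0]))
    d=0 if yaw_deg is None else yaw_deg-cur
    if yaw_deg is not None: d=(d+180)%360-180
    w=-np.radians(d)/n; st=(np.asarray(target)-p)*100/n
    print("t",s["time"],"p",p.round(4),"yaw",cur.round(2),"z",R.as_matrix()[:,2].round(4),"q6",s["q"][5].round(2))
    for k in range(n):
        print([*R.inv().apply(st).round(2).tolist(),0,0,round(float(w),3)]); R=R*Ro.from_rotvec([0,0,w])
E
python3 -c "
from h import *
plan([.532,.293,.15],10,15)
i=optics.camera_info('wrist');s=sensors.read_state();print((Ro.from_rotvec(s['tcp_rot']).as_matrix().T@(-i['R'].T@i['t']-s['tool_pos'])).round(4))"
```

```text
t 0.15 p [0.2216 0.637  0.2302] yaw 70.82 z [-6.0e-04 -1.7e-03 -1.0e+00] q6 -0.04
[-2.71, -1.48, 0.54, 0, 0, 0.071]
[-2.81, -1.29, 0.54, 0, 0, 0.071]
[-2.89, -1.09, 0.54, 0, 0, 0.071]
[-2.96, -0.88, 0.54, 0, 0, 0.071]
[-3.01, -0.67, 0.54, 0, 0, 0.071]
[-3.05, -0.45, 0.54, 0, 0, 0.071]
[-3.08, -0.24, 0.54, 0, 0, 0.071]
[-3.09, -0.02, 0.54, 0, 0, 0.071]
[-3.08, 0.2, 0.54, 0, 0, 0.071]
[-3.06, 0.42, 0.54, 0, 0, 0.071]
[-3.02, 0.63, 0.54, 0, 0, 0.071]
[-2.97, 0.84, 0.54, 0, 0, 0.071]
[-2.9, 1.05, 0.54, 0, 0, 0.071]
[-2.82, 1.25, 0.54, 0, 0, 0.071]
[-2.73, 1.45, 0.54, 0, 0, 0.071]
[ 0.073  -0.0011 -0.1419]
```

play_rows(commands=[[-2.7, -1.5, 0.5, 0, 0, 0.07], [-2.8, -1.3, 0.5, 0, 0, 0.07], [-2.9, -1.1, 0.5, 0, 0, 0.07], [-3.0, -0.9, 0.5, 0, 0, 0.07], [-3.0, -0.7, 0.5, 0, 0, 0.07]], grip=0, force=40)

```text
time: 0.57
tool_pos: [0.3258, 0.5208, 0.2056]
tcp_rot: [-1.059, -2.958, 0.001]
wrist_force: [0.7, -0.6, 0.1]
width: 0.997
grip_force: 0.0
```

play_rows(commands=[[-3.0, -0.5, 0.5, 0, 0, 0.07], [-3.1, -0.2, 0.5, 0, 0, 0.07], [-3.1, 0, 0.5, 0, 0, 0.07], [-3.1, 0.2, 0.5, 0, 0, 0.07], [-3.1, 0.4, 0.5, 0, 0, 0.07]])

```text
time: 0.98
tool_pos: [0.4301, 0.4064, 0.1808]
tcp_rot: [-1.558, -2.728, 0.001]
wrist_force: [-0.4, 0.2, 0.2]
width: 0.999
grip_force: 0.0
```

play_rows(commands=[[-3.0, 0.6, 0.5, 0, 0, 0.07], [-3.0, 0.8, 0.5, 0, 0, 0.07], [-2.9, 1.0, 0.5, 0, 0, 0.07], [-2.8, 1.2, 0.5, 0, 0, 0.07], [-2.7, 1.4, 0.5, 0, 0, 0.07]])

```text
time: 1.4
tool_pos: [0.5323, 0.2922, 0.1557]
tcp_rot: [-2.01, -2.415, 0.001]
wrist_force: [-0.7, -0.3, 0.5]
width: 1.002
grip_force: 0.0
```

play_rows(commands=[[0, 0, 0, 0, 0, 0], [0, 0, 0, 0, 0, 0], [0, 0, 0, 0, 0, 0]])

```text
time: 1.65
tool_pos: [0.5313, 0.2937, 0.156]
tcp_rot: [-2.005, -2.417, 0.001]
wrist_force: [0.4, 1.4, 0.9]
width: 0.997
grip_force: 0.0
```

Run:
```python
from h import *
plan([.532,.293,.15],10,1)
i=optics.camera_info("wrist");im=optics.read_camera("wrist");cv2.imwrite("pics/w1.png",im[:,:,::-1])
for c,s in blobs(mask(im,(10,110,60),(32,255,255)),100): print(c,s,ray(i,c,.03).round(4))
print(proj(i,[.532,.293,.03]))
```

```text
t 1.65 p [0.5313 0.2937 0.156 ] yaw 10.65 z [-1.e-03  2.e-04 -1.e+00] q6 0.28
[-0.08, 0.06, 0.6, 0, 0, 0.011]
[319.4 180.5] [294, 157, 52, 52, 1569] [0.5323 0.3045 0.03  ]
[252.2 254.9] [229, 231, 49, 52, 1109] [0.49   0.2331 0.03  ]
[350.  274.2] [325, 250, 49, 52, 1334] [0.5723 0.2308 0.03  ]
[316.20473087 194.61556715]
```

View pics/w1.png

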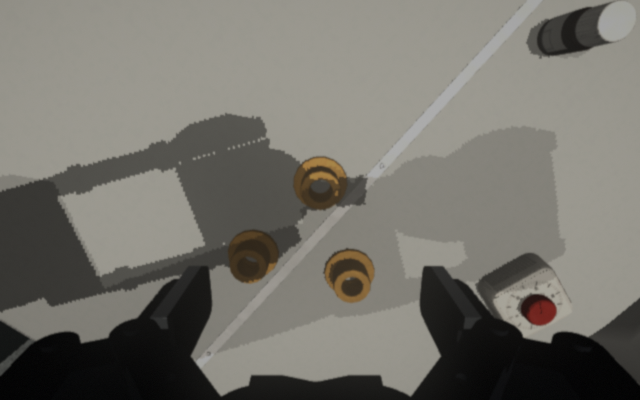

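Wrist view: the target bush A is at (320,183), with its bore mouth near (320,187). C is at (252,255) and B at (350,274), both well below it. The fingers are clear on both sides.

Run:
```python
from h import *
i=optics.camera_info("wrist")
print("bore top",ray(i,(320,186.5),.03).round(4),"silhouette at 8mm",ray(i,(319.4,181),.008).round(4), "cam",(-i['R'].T@i['t']).round(3))
im=cv2.imread("pics/w1.png")
cv2.imwrite("pics/w1c.png",cv2.resize(im[145:220,280:360],None,fx=7,fy=7,interpolation=cv2.INTER_CUBIC))
j=optics.camera_info("top")
print("top cam bore", ray(j,(227.5,244),.03).round(4))
```

```text
bore top [0.5335 0.3004 0.03  ] silhouette at 8mm [0.5334 0.2996 0.008 ] cam [0.518 0.365 0.298]
top cam bore [0.5315 0.2917 0.03  ]
```

View pics/w1c.png

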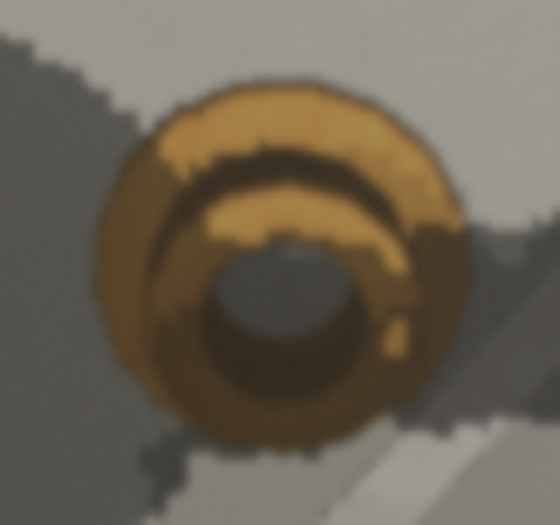

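The crop puts the sleeve's top rim centre at crop (282,318), which is px (320.3,190.4). The flange centre is at (320.3,183).

Run:
```python
from h import *
i=optics.camera_info("wrist")
print(ray(i,(320.3,190.4),.03).round(4),ray(i,(320.3,183.1),.006).round(4))
plan([.533,.2965,.06],10,1)
```

```text
[0.5344 0.2974 0.03  ] [0.5346 0.2975 0.006 ]
t 1.7 p [0.5311 0.2942 0.1562] yaw 10.7 z [-5.e-04  3.e-04 -1.e+00] q6 0.28
[0.19, 0.23, 9.62, 0, 0, 0.012]
```

play_rows(commands=[[0.2, 0.3, 3, 0, 0, 0], [0, 0, 3, 0, 0, 0], [0, 0, 3, 0, 0, 0], [0, 0, 2, 0, 0, 0], [0, 0, 1.5, 0, 0, 0]])

```text
time: 2.12
tool_pos: [0.5317, 0.2969, 0.0289]
tcp_rot: [-2.001, -2.42, 0.005]
wrist_force: [0.6, -0.5, 0.6]
width: 0.998
grip_force: 0.0
```

play_rows(commands=[[0, 0, 1, 0, 0, 0], [0, 0, 0.7, 0, 0, 0], [0, 0, 0.5, 0, 0, 0], [0, 0, 0, 0, 0, 0], [0, 0, 0, 0, 0, 0]])

```text
time: 2.53
tool_pos: [0.5347, 0.2967, 0.0101]
tcp_rot: [2.005, 2.418, 0.002]
wrist_force: [1.1, -0.1, -1.0]
width: 1.0
grip_force: 0.0
```

play_rows(commands=[[0, 0, 0, 0, 0, 0], [0, 0, 0, 0, 0, 0], [0, 0, 0, 0, 0, 0], [0, 0, 0, 0, 0, 0], [0, 0, 0, 0, 0, 0]], grip=1, force=30)

```text
time: 2.95
tool_pos: [0.5346, 0.2963, 0.01]
tcp_rot: [2.006, 2.418, 0.001]
wrist_force: [0.1, -1.1, 2.7]
width: 0.364
grip_force: 29.5
```

play_rows(commands=[[0, 0, 0, 0, 0, 0], [0, 0, 0, 0, 0, 0], [0, 0, 0, 0, 0, 0], [0, 0, 0, 0, 0, 0], [0, 0, 0, 0, 0, 0]])

```text
time: 3.37
tool_pos: [0.5346, 0.2963, 0.01]
tcp_rot: [2.005, 2.418, 0.001]
wrist_force: [-1.9, -0.8, 6.2]
width: 0.365
grip_force: 29.8
```

play_rows(commands=[[0, 0, -1, 0, 0, 0], [0, 0, -3, 0, 0, 0], [0, 0, -4, 0, 0, 0], [0, 0, -4, 0, 0, 0], [0, 0, -3, 0, 0, 0]])

```text
time: 3.78
tool_pos: [0.5348, 0.2965, 0.1625]
tcp_rot: [2.005, 2.417, 0.003]
wrist_force: [1.4, 0.9, -0.2]
width: 0.364
grip_force: 30.1
```

play_rows(commands=[[-3, -0.6, 0, 0, 0, 0], [-3, -0.6, 0, 0, 0, 0], [-3, -0.6, 0, 0, 0, 0], [-3, -0.6, 0, 0, 0, 0], [-3, -0.6, 0, 0, 0, 0]])

```text
time: 4.2
tool_pos: [0.5319, 0.1419, 0.1594]
tcp_rot: [-2.005, -2.419, 0.0]
wrist_force: [1.3, 0.4, -1.3]
width: 0.37
grip_force: 30.1
```

play_rows(commands=[[-3, -0.6, 0, 0, 0, 0], [-3, -0.6, 0, 0, 0, 0], [-3, -0.6, 0, 0, 0, 0], [-3, -0.6, 0, 0, 0, 0], [-3, -0.6, 0, 0, 0, 0]])

```text
time: 4.62
tool_pos: [0.5302, -0.0112, 0.1593]
tcp_rot: [-2.005, -2.418, 0.0]
wrist_force: [-0.4, -0.8, -1.1]
width: 0.362
grip_force: 30.1
```

play_rows(commands=[[0, 0, 0, 0, 0, 0], [0, 0, 0, 0, 0, 0], [0, 0, 0, 0, 0, 0]])

```text
time: 4.87
tool_pos: [0.5305, -0.0096, 0.1592]
tcp_rot: [-2.006, -2.417, -0.0]
wrist_force: [-0.2, -0.4, -1.2]
width: 0.363
grip_force: 30.1
```

Run:
```python
from h import *
s=sensors.read_state();i=optics.camera_info("wrist");im=optics.read_camera("wrist");cv2.imwrite("pics/w2.png",im[:,:,::-1])
np.savez("w2.npz",R=i["R"],t=i["t"],mtx=i["mtx"],p=s["tool_pos"],r=s["tcp_rot"])
plan([.535,.04,.15],10,1);print(s["width"],s["grip_force"])
for c,s in blobs(mask(im,(10,110,40),(32,255,255)),100): print(c,s)
print(proj(i,[.5346,.04,.07]))
```

```text
t 4.9167 p [ 0.5306 -0.0091  0.1592] yaw 10.67 z [-3.e-04  5.e-04 -1.e+00] q6 -0.25
[4.74, 1.35, 0.92, 0, 0, 0.012]
0.36267340703102907 30.113126300275326
[315.2 266.9] [268, 215, 95, 109, 7354]
[582.1 303.3] [563, 289, 29, 24, 117]
[335.88367956 136.19293791]
```

View pics/w2.png

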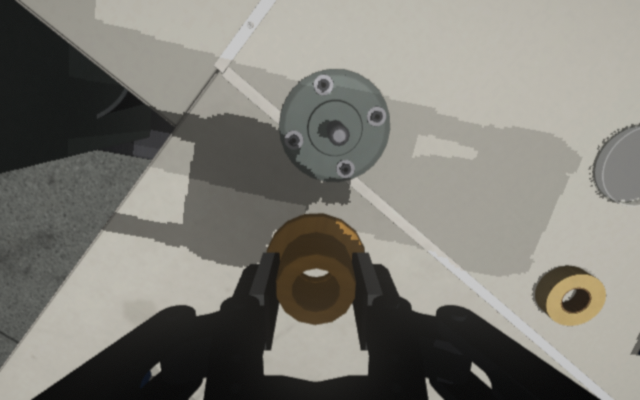

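Wrist view: post tip at (339,136) and foot circle centred at (334.5,125). The held bush is upright, with its sleeve rim centre at (316,284) and flange centre at (315.5,262). Sizing each from its edges:

Run:
```python
from h import *
i=dict(np.load("w2.npz"));p=i["p"];z0=p[2]-.010
im=cv2.imread("pics/w2.png")[:,:,::-1].copy()
print("tip",ray(i,(339,136),.07).round(4),"foot",ray(i,(334.5,125),.012).round(4))
print("tip+-7px?",[ray(i,(339+k,136),.07).round(4)[0] for k in(-9,9)])
for n,uv,z in(("rim",(316,284),z0+.03),("flange",(315.5,262),z0+.006)):
    X=ray(i,uv,z);print(n,X.round(4),"rel tcp",(X-p).round(4))
# tight subpixel: bright tip disc
g=cv2.cvtColor(im,cv2.COLOR_RGB2GRAY);c=g[118:152,318:356];print(c[::3,::3])
```

```text
tip [0.5365 0.0405 0.07  ] foot [0.5361 0.043  0.012 ]
tip+-7px? [np.float64(0.5309), np.float64(0.5422)]
rim [ 0.5301 -0.0058  0.1792] rel tcp [-0.0004  0.0037  0.02  ]
flange [ 0.5304 -0.0083  0.1552] rel tcp [-0.0001  0.0012 -0.004 ]
[[105 105 105 104 107 107 106 109 109 108 108 108 108]
 [106 102  82  58  70  58  56  73 106 108 108 108 107]
 [ 97  64  57  54  50  51  53  56  68 105 109 108 109]
 [ 73  57  57  51  51  56  67  75  69  73 105 107 109]
 [ 67  56  56  51  56  69 108 131 113  78  84 107 107]
 [ 76  56  57  53  60  93 136 137 141 102  73 106 108]
 [ 98  76  60  58  61 113 135 135 139 113  72 105 108]
 [104 104 105 102  62  87 134 135 134  91  82 105 108]
 [104 104 104 104  94  63  82 101  71  74 104 105 106]
 [104 105 103 105 106  98  80  73  87 105 105 105 100]
 [ 97 104 104 104 105 105 104 104 105 106 105  99  97]
 [ 89  87 102 105 105 105 104 104 105 103  93 100 106]]
```

play_rows(commands=[[1.6, 0.5, 0, 0, 0, 0], [1.6, 0.5, 0, 0, 0, 0], [1.5, 0.5, 0, 0, 0, 0], [0, 0, 3, 0, 0, 0], [0, 0, 2.4, 0, 0, 0]])

```text
time: 5.33
tool_pos: [0.5385, 0.0418, 0.1061]
tcp_rot: [1.999, 2.42, 0.005]
wrist_force: [-1.4, -0.1, -1.8]
width: 0.369
grip_force: 30.1
```

play_rows(commands=[[0, 0, 1, 0, 0, 0], [0, 0, 0, 0, 0, 0], [0, 0, 0, 0, 0, 0], [0, 0, 0, 0, 0, 0], [0, 0, 0, 0, 0, 0]])

```text
time: 5.75
tool_pos: [0.5383, 0.0393, 0.0971]
tcp_rot: [2.004, 2.416, 0.003]
wrist_force: [0.6, 0.4, -1.4]
width: 0.362
grip_force: 30.1
```

Run:
```python
from h import *
plan([.5363,.0398,.095],10.67,1)
for n in("side","top"):
    i=optics.camera_info(n);im=optics.read_camera(n);cv2.imwrite(f"pics/{n}2.png",im[:,:,::-1])
    print(n,"post",proj(i,[.536,.0415,.06]),"bush",proj(i,[.536,.0415,.1]))
im=cv2.imread("pics/side2.png")[130:245,220:350]
cv2.imwrite("pics/side2c.png",cv2.resize(im,None,fx=5,fy=5,interpolation=cv2.INTER_CUBIC))
```

```text
t 5.75 p [0.5383 0.0393 0.0971] yaw 10.66 z [ 3.1e-03  1.0e-04 -1.0e+00] q6 -0.16
[0.08, -0.19, 0.21, 0, 0, -0.0]
side post [280.8256314  207.88099689] bush [280.13731972 194.41655054]
top post [315.61812352 242.43810327] bush [315.74460717 241.41483022]
```

View pics/side2c.png

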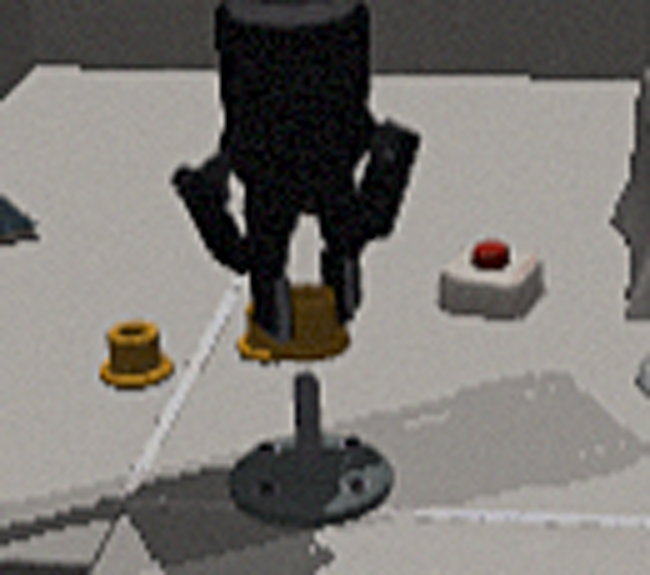

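Side crop: the flange spans crop x about 237–350 and the post sits at about 307, so the bush may be a little left of the axis. I'll measure it numerically.

Run:
```python
from h import *
im=cv2.imread("pics/side2.png")[:,:,::-1].copy();i=optics.camera_info("side")
m=mask(im,(8,120,30),(35,255,255))
for r in range(186,203): x=np.where(m[r,262:298])[0]+262; print(r,(x.min(),x.max(),len(x)) if len(x) else None)
g=cv2.cvtColor(im,cv2.COLOR_RGB2GRAY)
for r in range(203,220,2): print(r,g[r,272:290])
print("expected bush flange c",proj(i,[.5383,.0408,.090]),"post", proj(i,[.5363,.0415,.065]))
```

```text
186 None
187 (np.int64(281), np.int64(286), 4)
188 (np.int64(278), np.int64(286), 9)
189 (np.int64(278), np.int64(286), 9)
190 (np.int64(278), np.int64(286), 9)
191 (np.int64(269), np.int64(286), 11)
192 (np.int64(269), np.int64(286), 11)
193 (np.int64(270), np.int64(286), 10)
194 (np.int64(270), np.int64(287), 10)
195 (np.int64(270), np.int64(288), 12)
196 (np.int64(269), np.int64(288), 14)
197 (np.int64(268), np.int64(289), 18)
198 (np.int64(268), np.int64(289), 19)
199 (np.int64(268), np.int64(288), 21)
200 (np.int64(268), np.int64(287), 20)
201 (np.int64(269), np.int64(284), 16)
202 None
203 [143 142 169 143 175 174 176 169 170 149 171 180 172 172 170 173 165 166]
205 [163 168 168 169 167 165 145  61  41  45  56 140 176 165 164 165 164 165]
207 [168 165 158 165 169 169 139  34  49  53  38  51 182 168 166 165 163 161]
209 [166 168 168 171 164 171 135  34  51  52  45  56 183 167 162 166 165 167]
211 [168 164 167 163 168 177 181  18  44  51  43  49 160 172 165 168 164 169]
213 [165 160 167 166 167 171 178  27  45  46  43  50 147 175 167 167 165 168]
215 [164 164 165 166 167 171 180  51  44  47  42  50 133 159 155 139 139 141]
217 [176 158 162 139 140 128 117  57  41  46  47  42  74 106 108 107 116  94]
219 [  0   7  37 130  77  68  72  47  47  55  52  46  56  70  67  68  98  45]
expected bush flange c [281.21724992 197.76928861] post [280.84599561 206.20234737]
```

The mask merges with the look-alike standing behind, which contaminates the left edge. From the clean right edges the bush centre is at about 280.9 and the post at 281.1, so they're aligned. I shift 1 mm and lower gently.

play_rows(commands=[[0.1, -0.1, 0.5, 0, 0, 0], [0, 0, 0.5, 0, 0, 0], [0, 0, 0.5, 0, 0, 0], [0, 0, 0.5, 0, 0, 0], [0, 0, 0.5, 0, 0, 0]])

```text
time: 6.27
tool_pos: [0.5353, 0.0399, 0.0694]
tcp_rot: [-2.005, -2.418, 0.001]
wrist_force: [0.1, 0.4, -2.1]
width: 0.364
grip_force: 30.1
```

play_rows(commands=[[0, 0, 0.5, 0, 0, 0], [0, 0, 0.5, 0, 0, 0], [0, 0, 0, 0, 0, 0]])

```text
time: 6.52
tool_pos: [0.5345, 0.04, 0.0587]
tcp_rot: [-2.004, -2.417, 0.003]
wrist_force: [-0.2, -0.3, -1.0]
width: 0.363
grip_force: 30.1
```

No contact force with the flange 21 mm below the tip level, so it is threaded. Continuing down.

play_rows(commands=[[0, 0.1, 0.6, 0, 0, 0], [0, 0, 0.6, 0, 0, 0], [0, 0, 0.6, 0, 0, 0], [0, 0, 0.6, 0, 0, 0], [0, 0, 0, 0, 0, 0]])

```text
time: 6.93
tool_pos: [0.5353, 0.0402, 0.0346]
tcp_rot: [-2.004, -2.417, 0.003]
wrist_force: [-0.4, 0.5, -2.2]
width: 0.364
grip_force: 30.1
```

play_rows(commands=[[0, 0, 0.3, 0, 0, 0], [0, 0, 0.2, 0, 0, 0], [0, 0, 0.1, 0, 0, 0], [0, 0, 0, 0, 0, 0], [0, 0, 0, 0, 0, 0]])

```text
time: 7.35
tool_pos: [0.5368, 0.0402, 0.0304]
tcp_rot: [2.005, 2.418, 0.0]
wrist_force: [-1.1, 0.3, -0.9]
width: 0.366
grip_force: 30.1
```

play_rows(commands=[[0, 0, 0.1, 0, 0, 0], [0, 0, 0.1, 0, 0, 0], [0, 0, 0.1, 0, 0, 0], [0, 0, 0, 0, 0, 0], [0, 0, 0, 0, 0, 0]])

```text
time: 7.77
tool_pos: [0.5369, 0.0402, 0.028]
tcp_rot: [2.005, 2.418, 0.0]
wrist_force: [-2.4, -1.2, 6.2]
width: 0.37
grip_force: 30.6
```

Light contact of 6 N at z=0.028, as expected for the seat. Release and go up.

play_rows(commands=[[0, 0, 0, 0, 0, 0], [0, 0, 0, 0, 0, 0], [0, 0, 0, 0, 0, 0], [0, 0, 0, 0, 0, 0], [0, 0, 0, 0, 0, 0]], grip=0)

```text
time: 8.18
tool_pos: [0.5366, 0.0402, 0.0271]
tcp_rot: [-2.005, -2.418, 0.0]
wrist_force: [-0.4, -0.7, 0.4]
width: 0.996
grip_force: 0.0
```

play_rows(commands=[[0, 0, 0, 0, 0, 0], [0, 0, -1, 0, 0, 0], [0, 0, -3, 0, 0, 0], [0, 0, -4, 0, 0, 0], [0, 0, -4, 0, 0, 0]])

```text
time: 8.6
tool_pos: [0.5353, 0.0402, 0.148]
tcp_rot: [-2.004, -2.416, 0.003]
wrist_force: [0.5, -0.8, -0.0]
width: 0.997
grip_force: 0.0
```

Run:
```python
from h import *
im=optics.read_camera("side");cv2.imwrite("pics/side3.png",im[:,:,::-1]);i=optics.camera_info("side")
for c,s in blobs(mask(im,(8,120,30),(35,255,255)),20): print(c,s)
print("seated bush expected",proj(i,[.5363,.041,.018]),proj(i,[.5363,.041,.048]))
plan([.505,-.312,.16],56.6,15)
```

```text
[598.3  70.4] [561, 61, 79, 19, 365]
[273.9 196. ] [268, 190, 13, 12, 125]
[246.4 201.1] [240, 194, 15, 14, 138]
[281.5 218.6] [274, 211, 16, 15, 162]
[377.9 223.3] [369, 217, 19, 13, 114]
[506.7 306. ] [497, 299, 19, 12, 79]
[332.  306.3] [330, 301, 5, 11, 52]
seated bush expected [281.68895323 221.57379828] [281.19569743 211.88291238]
t 8.65 p [0.5418 0.0404 0.1583] yaw 10.66 z [ 1.300e-02  4.000e-04 -9.999e-01] q6 -0.16
[-2.26, -0.68, -0.02, 0, 0, -0.053]
[-2.22, -0.8, -0.02, 0, 0, -0.053]
[-2.18, -0.91, -0.02, 0, 0, -0.053]
[-2.13, -1.03, -0.02, 0, 0, -0.053]
[-2.07, -1.14, -0.02, 0, 0, -0.053]
[-2.0, -1.25, -0.02, 0, 0, -0.053]
[-1.94, -1.35, -0.02, 0, 0, -0.053]
[-1.86, -1.46, -0.02, 0, 0, -0.053]
[-1.78, -1.55, -0.02, 0, 0, -0.053]
[-1.69, -1.65, -0.02, 0, 0, -0.053]
[-1.6, -1.73, -0.02, 0, 0, -0.053]
[-1.51, -1.82, -0.02, 0, 0, -0.053]
[-1.41, -1.9, -0.02, 0, 0, -0.053]
[-1.31, -1.97, -0.02, 0, 0, -0.053]
[-1.2, -2.03, -0.02, 0, 0, -0.053]
```

The seated bush's blob spans rows 211–226, as predicted (212–222 plus the flange), so it's seated. Now over the lever band.

play_rows(commands=[[-2.3, -0.7, 0, 0, 0, -0.05], [-2.2, -0.8, 0, 0, 0, -0.05], [-2.2, -0.9, 0, 0, 0, -0.05], [-2.1, -1.0, 0, 0, 0, -0.05], [-2.1, -1.1, 0, 0, 0, -0.05]])

```text
time: 9.07
tool_pos: [0.5241, -0.0783, 0.1481]
tcp_rot: [1.684, 2.651, 0.001]
wrist_force: [-0.1, 0.7, -0.5]
width: 1.001
grip_force: 0.0
```

play_rows(commands=[[-2.0, -1.2, 0, 0, 0, -0.05], [-1.9, -1.3, 0, 0, 0, -0.05], [-1.9, -1.4, 0, 0, 0, -0.05], [-1.8, -1.5, 0, 0, 0, -0.05], [-1.7, -1.6, 0, 0, 0, -0.05]])

```text
time: 9.48
tool_pos: [0.5114, -0.1946, 0.148]
tcp_rot: [1.341, 2.84, 0.0]
wrist_force: [0.2, 0.3, 0.4]
width: 0.995
grip_force: 0.0
```

play_rows(commands=[[-1.6, -1.7, 0, 0, 0, -0.06], [-1.5, -1.8, 0, 0, 0, -0.06], [-1.4, -1.9, 0, 0, 0, -0.06], [0, 0, 0, 0, 0, -0.06], [0, 0, 0, 0, 0, -0.06]])

```text
time: 9.9
tool_pos: [0.5022, -0.2648, 0.1479]
tcp_rot: [0.904, 3.008, -0.001]
wrist_force: [-0.5, -0.4, 0.1]
width: 1.002
grip_force: 0.0
```

play_rows(commands=[[0, 0, 0, 0, 0, 0], [0, 0, 0, 0, 0, 0], [0, 0, 0, 0, 0, 0]])

```text
time: 10.15
tool_pos: [0.5024, -0.263, 0.1476]
tcp_rot: [0.907, 3.007, -0.0]
wrist_force: [0.2, -0.1, 0.1]
width: 1.003
grip_force: 0.0
```

Run:
```python
from h import *
s=sensors.read_state();i=optics.camera_info("wrist");im=optics.read_camera("wrist");cv2.imwrite("pics/w4.png",im[:,:,::-1])
np.savez("w4.npz",R=i["R"],t=i["t"],mtx=i["mtx"],p=s["tool_pos"],r=s["tcp_rot"])
plan([.505,-.312,.16],56.6,1)
for c,s in blobs(mask(im,(18,120,60),(35,255,255)),30): print("y",c,s,ray(i,c,.025).round(4))
for c,s in blobs(mask(im,(100,110,40),(125,255,255)),100): print("b",c,s,ray(i,c,.03).round(4))
```

```text
t 10.2 p [ 0.5024 -0.2629  0.1475] yaw 56.45 z [ 3.e-04 -2.e-04 -1.e+00] q6 -1.51
[-2.93, -3.95, -1.25, 0, 0, -0.003]
y [266.5 235.2] [258, 230, 18, 11, 184] [ 0.5079 -0.3143  0.025 ]
b [255.9  42.4] [240, 25, 33, 36, 679] [ 0.3908 -0.2376  0.03  ]
b [258.1  72.6] [250, 62, 18, 23, 346] [ 0.4069 -0.2476  0.03  ]
b [260.3 130.6] [252, 88, 18, 87, 1047] [ 0.4392 -0.2693  0.03  ]
b [265.  219.3] [258, 209, 16, 20, 261] [ 0.4954 -0.3059  0.03  ]
b [266.6 253.7] [260, 243, 15, 23, 310] [ 0.5194 -0.3217  0.03  ]
b [266.8 301.2] [234, 273, 66, 59, 2171] [ 0.5542 -0.3467  0.03  ]
```

View pics/w4.png

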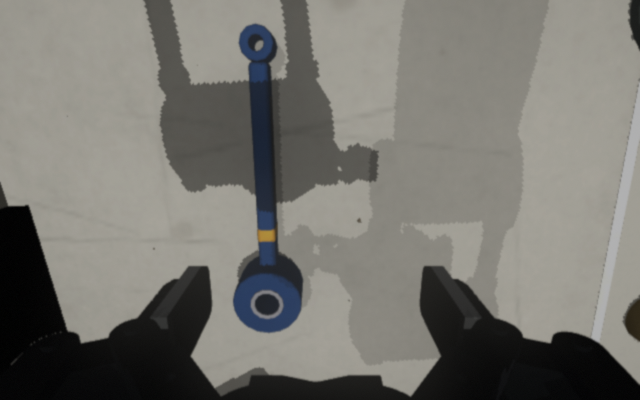

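Wrist view: hub bore top at (267,303), small-end bore at (258,44), yellow band at (266.5,235).

Run:
```python
from h import *
i=dict(np.load("w4.npz"))
h=ray(i,(267,303),.039);e=ray(i,(257.5,43),.028);b=ray(i,(266.5,235.2),.025)
d=(h-e)[:2];L=np.hypot(*d);d/=L
print(h.round(4),e.round(4),b.round(4),L,np.degrees(np.arctan2(d[1],d[0])),"band from bore",(h[:2]-.054*d).round(4),"from end",(e[:2]+.141*d).round(4),"dist",np.hypot(*(h-b)[:2]))
plan([b[0],b[1],.15],np.degrees(np.arctan2(d[1],d[0]))+90,1)
```

```text
[ 0.5517 -0.3432  0.039 ] [ 0.3913 -0.237   0.028 ] [ 0.5079 -0.3143  0.025 ] 0.1923652314733782 -33.50435527649507 band from bore [ 0.5067 -0.3134] from end [ 0.5089 -0.3149] dist 0.052515130204418795
t 10.2 p [ 0.5024 -0.2629  0.1475] yaw 56.45 z [ 3.e-04 -2.e-04 -1.e+00] q6 -1.51
[-3.3, -3.99, -0.25, 0, 0, -0.001]
```

play_rows(commands=[[-1.6, -2.0, 0, 0, 0, 0], [-1.7, -2.0, 0, 0, 0, 0], [0, 0, 3, 0, 0, 0], [0, 0, 3, 0, 0, 0], [0, 0, 2, 0, 0, 0]])

```text
time: 10.62
tool_pos: [0.5071, -0.3143, 0.0653]
tcp_rot: [-0.907, -3.006, -0.001]
wrist_force: [-1.1, 0.8, -0.2]
width: 1.002
grip_force: 0.0
```

play_rows(commands=[[0, 0, 0, 0, 0, 0], [0, 0, 0, 0, 0, 0]])

```text
time: 10.78
tool_pos: [0.5067, -0.3136, 0.066]
tcp_rot: [-0.905, -3.005, -0.002]
wrist_force: [0.0, -0.6, 0.6]
width: 0.997
grip_force: 0.0
```

Run:
```python
from h import *
i=optics.camera_info("wrist");im=optics.read_camera("wrist");cv2.imwrite("pics/w5.png",im[:,:,::-1])
for c,s in blobs(mask(im,(18,120,60),(35,255,255)),30): print("y",c,s,ray(i,c,.025).round(4))
plan([.508,-.314,.005],56.5,1)
```

```text
y [315.6 237.4] [304, 229, 25, 17, 369] [ 0.5075 -0.3151  0.025 ]
t 10.8333 p [ 0.5081 -0.3146  0.0678] yaw 56.5 z [ 1.e-04 -1.e-04 -1.e+00] q6 -1.58
[0.04, 0.04, 6.28, 0, 0, 0.0]
```

On target within 1 mm. Descend and grip.

play_rows(commands=[[0, 0, 2, 0, 0, 0], [0, 0, 2, 0, 0, 0], [0, 0, 1.2, 0, 0, 0], [0, 0, 0.6, 0, 0, 0], [0, 0, 0.3, 0, 0, 0]])

```text
time: 11.25
tool_pos: [0.508, -0.3147, 0.0065]
tcp_rot: [0.905, 3.008, -0.0]
wrist_force: [0.6, 0.0, 0.5]
width: 1.003
grip_force: 0.0
```

play_rows(commands=[[0, 0, 0, 0, 0, 0], [0, 0, 0, 0, 0, 0], [0, 0, 0, 0, 0, 0], [0, 0, 0, 0, 0, 0], [0, 0, 0, 0, 0, 0]])

```text
time: 11.67
tool_pos: [0.5083, -0.3151, 0.0071]
tcp_rot: [0.905, 3.007, -0.001]
wrist_force: [-0.2, -0.9, 0.5]
width: 0.997
grip_force: 0.0
```

play_rows(commands=[[0, 0, 0.2, 0, 0, 0], [0, 0, 0, 0, 0, 0], [0, 0, 0, 0, 0, 0], [0, 0, 0, 0, 0, 0], [0, 0, 0, 0, 0, 0]], grip=1, force=90)

```text
time: 12.08
tool_pos: [0.5077, -0.3147, 0.0042]
tcp_rot: [-0.905, -3.008, -0.0]
wrist_force: [-0.1, -1.0, 0.3]
width: 0.295
grip_force: 0.0
```

play_rows(commands=[[0, 0, 0, 0, 0, 0], [0, 0, 0, 0, 0, 0], [0, 0, 0, 0, 0, 0], [0, 0, 0, 0, 0, 0], [0, 0, 0, 0, 0, 0]])

```text
time: 12.5
tool_pos: [0.5079, -0.3147, 0.0045]
tcp_rot: [0.906, 3.008, 0.0]
wrist_force: [0.1, 1.9, 4.0]
width: 0.139
grip_force: 89.7
```

play_rows(commands=[[0, 0, -0.3, 0, 0, 0], [0, 0, -0.6, 0, 0, 0], [0, 0, -1, 0, 0, 0], [0, 0, -1.5, 0, 0, 0], [0, 0, -2, 0, 0, 0]])

```text
time: 12.92
tool_pos: [0.5062, -0.3138, 0.0574]
tcp_rot: [-0.905, -3.005, -0.002]
wrist_force: [0.0, -0.3, -4.0]
width: 0.136
grip_force: 88.7
```

play_rows(commands=[[0, 0, -2, 0, 0, 0], [0, 0, -2, 0, 0, 0], [0, 0, -2, 0, 0, 0], [0, 0, 0, 0, 0, 0], [0, 0, 0, 0, 0, 0]])

```text
time: 13.33
tool_pos: [0.5088, -0.3155, 0.12]
tcp_rot: [0.905, 3.005, -0.002]
wrist_force: [0.4, 0.3, -4.0]
width: 0.142
grip_force: 88.7
```

Run:
```python
from h import *
s=sensors.read_state();i=optics.camera_info("wrist");im=optics.read_camera("wrist");cv2.imwrite("pics/w6.png",im[:,:,::-1])
np.savez("w6.npz",R=i["R"],t=i["t"],mtx=i["mtx"],p=s["tool_pos"],r=s["tcp_rot"])
print(s["wrist_force"],s["torque"]); plan([.491,.071,.13],56.5,13)
```

```text
[ 0.389135    0.31261001 -3.97613929] [0.0332551  0.03824731 0.01366129]
t 13.3833 p [ 0.5076 -0.3146  0.1183] yaw 56.49 z [ 3.e-04 -3.e-04 -1.e+00] q6 -1.58
[1.74, 2.4, -0.09, 0, 0, -0.0]
[1.74, 2.4, -0.09, 0, 0, -0.0]
[1.74, 2.4, -0.09, 0, 0, -0.0]
[1.74, 2.4, -0.09, 0, 0, -0.0]
[1.74, 2.4, -0.09, 0, 0, -0.0]
[1.74, 2.4, -0.09, 0, 0, -0.0]
[1.74, 2.4, -0.09, 0, 0, -0.0]
[1.74, 2.4, -0.09, 0, 0, -0.0]
[1.74, 2.4, -0.09, 0, 0, -0.0]
[1.74, 2.4, -0.09, 0, 0, -0.0]
[1.74, 2.4, -0.09, 0, 0, -0.0]
[1.74, 2.4, -0.09, 0, 0, -0.0]
[1.74, 2.4, -0.09, 0, 0, -0.0]
```

View pics/w6.png

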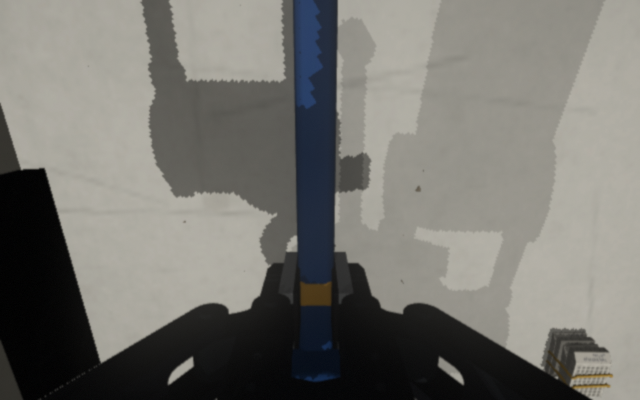

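The lever is held by the band, which sits between the pads at (316,294). The weight reads 4 N with almost no moment, so it's balanced. Carry it to the post.

play_rows(commands=[[1, 1.4, 0, 0, 0, 0], [1.7, 2.4, 0, 0, 0, 0], [1.7, 2.4, 0, 0, 0, 0], [1.7, 2.4, 0, 0, 0, 0], [1.7, 2.4, 0, 0, 0, 0]])

```text
time: 13.8
tool_pos: [0.5013, -0.1775, 0.1159]
tcp_rot: [-0.905, -3.004, -0.001]
wrist_force: [0.3, 0.4, -3.8]
width: 0.144
grip_force: 88.6
```

play_rows(commands=[[1.7, 2.4, 0, 0, 0, 0], [1.7, 2.4, 0, 0, 0, 0], [1.7, 2.4, 0, 0, 0, 0], [1.7, 2.4, 0, 0, 0, 0], [1.7, 2.4, 0, 0, 0, 0]])

```text
time: 14.22
tool_pos: [0.4964, -0.0308, 0.1161]
tcp_rot: [-0.904, -3.004, 0.001]
wrist_force: [0.2, -0.2, -3.8]
width: 0.139
grip_force: 88.6
```

play_rows(commands=[[1.7, 2.4, 0, 0, 0, 0], [1.7, 2.4, 0, 0, 0, 0], [1.7, 2.4, 0, 0, 0, 0], [1, 1, 0, 0, 0, 0], [0.5, 0.5, 0, 0, 0, 0]])

```text
time: 14.63
tool_pos: [0.4893, 0.0784, 0.1162]
tcp_rot: [-0.9, -3.006, 0.001]
wrist_force: [-0.4, -0.6, -4.5]
width: 0.139
grip_force: 88.7
```

play_rows(commands=[[0, 0, 0, 0, 0, 0], [0, 0, 0, 0, 0, 0], [0, 0, 0, 0, 0, 0]])

```text
time: 14.88
tool_pos: [0.4914, 0.0752, 0.1176]
tcp_rot: [-0.906, -3.007, 0.001]
wrist_force: [0.6, -0.5, -3.1]
width: 0.143
grip_force: 88.7
```

Run:
```python
from h import *
i=dict(np.load("w6.npz"));T=Ro.from_rotvec(i["r"])
b=ray(i,(316,294),i["p"][2]-.0045+.025);print("band in tool",T.inv().apply(b-i["p"]).round(4))
for n in("side","top","wrist"):
    im=optics.read_camera(n);cv2.imwrite(f"pics/{n}7.png",im[:,:,::-1])
    if n!="wrist":
        i=optics.camera_info(n);print(n)
        for c,s in blobs(mask(im,(100,110,30),(125,255,255)),25): print("b",c,s,ray(i,c,.13).round(4))
for n,X in(("side",[.5363,.041,.07]),("side",[.5363,.041,.13]),("top",[.5363,.041,.15])):print(n,proj(optics.camera_info(n),X))
plan([.491,.071,.1045],56.5,1)
a=cv2.imread("pics/side7.png")[130:250,210:370];t=cv2.imread("pics/top7.png")[190:330,240:400]
cv2.imwrite("pics/m7.png",np.hstack([cv2.resize(a,(400,300),interpolation=cv2.INTER_CUBIC),cv2.resize(t,(400,300),interpolation=cv2.INTER_CUBIC)]))
```

```text
band in tool [ 0.0001 -0.0007 -0.0205]
side
b [277.2 183.1] [263, 172, 27, 21, 362] [0.5324 0.0499 0.13  ]
b [222.4 180.1] [203, 175, 52, 12, 256] [0.4069 0.133  0.13  ]
b [412.6 205.9] [380, 187, 65, 39, 952] [ 0.7672 -0.2116  0.13  ]
top
b [281.3 290.6] [279, 286, 6, 11, 34] [0.4079 0.1288 0.13  ]
side [280.82564739 204.61262226]
side [279.77877389 184.04493359]
top [316.1122019  239.91253695]
t 15.0333 p [0.4919 0.075  0.1181] yaw 56.41 z [-2.e-04 -2.e-04 -1.e+00] q6 -0.88
[-0.15, -0.38, 1.37, 0, 0, -0.002]
```

View pics/m7.png

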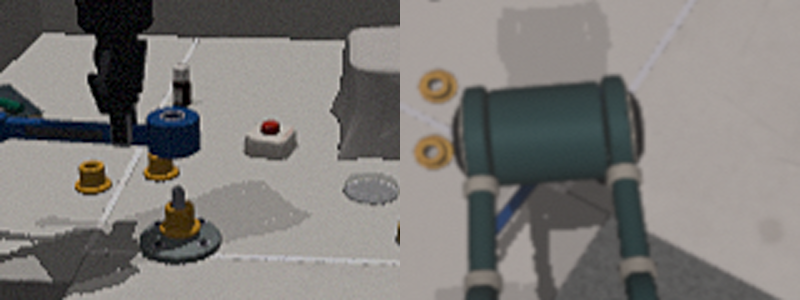

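Side crop: the bush is seated on the stand, the lever is level, and the hub is close to above the post. The arm hides the top view. Final shift and lowering to 30 mm above the tip:

play_rows(commands=[[-0.1, -0.4, 0.3, 0, 0, 0], [0, 0, 0.4, 0, 0, 0], [0, 0, 0.4, 0, 0, 0], [0, 0, 0.2, 0, 0, 0], [0, 0, 0, 0, 0, 0]])

```text
time: 15.45
tool_pos: [0.4897, 0.0719, 0.1043]
tcp_rot: [-0.906, -3.007, 0.001]
wrist_force: [0.2, 0.2, -3.7]
width: 0.14
grip_force: 88.8
```

play_rows(commands=[[0, 0, 0, 0, 0, 0], [0, 0, 0, 0, 0, 0], [0, 0, 0, 0, 0, 0], [0, 0, 0, 0, 0, 0], [0, 0, 0, 0, 0, 0]])

```text
time: 15.87
tool_pos: [0.4906, 0.0722, 0.1055]
tcp_rot: [0.905, 3.008, 0.0]
wrist_force: [-0.4, 1.3, -3.7]
width: 0.142
grip_force: 88.8
```

Run:
```python
from h import *
plan([.4913,.0709,.1045],56.5,1)
i=optics.camera_info("side");im=optics.read_camera("side");cv2.imwrite("pics/side8.png",im[:,:,::-1])
m=mask(im,(95,90,30),(128,255,255));g=cv2.cvtColor(im,cv2.COLOR_RGB2GRAY)
for r in range(178,202,2): x=np.where(m[r,255:310])[0]+255;print(r,(x.min(),x.max()) if len(x) else None)
for r in(205,207,209): print(r,g[r,272:290])
s=sensors.read_state();h=s["tool_pos"]+Ro.from_rotvec(s["tcp_rot"]).apply([-.054,0,.0045]);print("bore",h,proj(i,h),proj(i,h+[0,0,.039]),"tip",proj(i,[.5363,.041,.07]),s["grip_force"])
g2=cv2.cvtColor(im,cv2.COLOR_RGB2GRAY);print(g2[178:192:2,268:296:2])
```

```text
t 15.8667 p [0.4906 0.0722 0.1055] yaw 56.5 z [ 4.e-04  1.e-04 -1.e+00] q6 -0.89
[-0.13, -0.07, 0.1, 0, 0, -0.0]
178 (np.int64(274), np.int64(285))
180 (np.int64(270), np.int64(289))
182 (np.int64(269), np.int64(289))
184 (np.int64(263), np.int64(289))
186 (np.int64(264), np.int64(289))
188 (np.int64(264), np.int64(289))
190 (np.int64(264), np.int64(289))
192 (np.int64(263), np.int64(289))
194 (np.int64(271), np.int64(288))
196 (np.int64(272), np.int64(283))
198 None
200 None
205 [163 160 162 162 167 164 145  79  82  57  57 140 171 164 163 160 162 162]
207 [166 161 167 163 163 167 135  33  48  47  33  50 177 163 162 164 158 162]
209 [162 160 161 162 162 171 143  29  48  52  44  58 169 159 170 150 150 145]
bore [0.53560553 0.04242639 0.10097471] [279.85928317 193.97774274] [279.15915281 180.37113103] tip [280.82564739 204.61262226] 88.79260897636414
[[162 172 150  66  47  47  50  34  52  93 154 166 160 162]
 [165  77  42  64  60  22  19  59  78  51  40 173 159 162]
 [134  44  43  63  68  74  64  61  43  47  59 139 164 161]
 [141  18  40  45  48  49  50  50  41  64  18 142 168 163]
 [ 17  10  19  15   6  17  14  18  16  19  12 102 165 168]
 [ 30  12  18  22  11  23  19  32  21  29  13 100 167 165]
 [ 13  24  17  16  14  29  26  16  18  13  18 102 166 160]]
```

The hub sits about 1 px (2 mm) left of the post in the side view, and the pose data says the same. One small correction:

play_rows(commands=[[-0.2, 0, 0.1, 0, 0, 0], [0, 0, 0, 0, 0, 0], [0, 0, 0, 0, 0, 0], [0, 0, 0, 0, 0, 0], [0, 0, 0, 0, 0, 0]])

```text
time: 16.33
tool_pos: [0.4921, 0.071, 0.1042]
tcp_rot: [-0.906, -3.008, 0.0]
wrist_force: [0.7, -0.2, -3.0]
width: 0.144
grip_force: 88.8
```

play_rows(commands=[[0, 0, 0, 0, 0, 0], [0, 0, 0, 0, 0, 0], [0, 0, 0, 0, 0, 0], [0, 0, 0, 0, 0, 0], [0, 0, 0, 0, 0, 0]])

```text
time: 16.75
tool_pos: [0.4921, 0.071, 0.1043]
tcp_rot: [0.906, 3.008, 0.0]
wrist_force: [0.5, 0.1, -4.0]
width: 0.14
grip_force: 88.8
```

Run:
```python
from h import *
im=optics.read_camera("side");g=cv2.cvtColor(im,cv2.COLOR_RGB2GRAY)
for r in(186,188,190): print(r,g[r,265:272],g[r,286:293])
print(blobs(mask(im,(8,120,30),(35,255,255)),60))
s=sensors.read_state();print(s["tool_pos"],"bore",s["tool_pos"]+Ro.from_rotvec(s["tcp_rot"]).apply([-.054,0,.0045]),s["joint_vel"].round(3))
```

```text
186 [20 13 15 11 15  3 18] [ 14  10  14   7  42 186 167]
188 [30 18 24 19 18 16 20] [ 12  21  17  10  30 140 174]
190 [25 22 27 13 21 29 19] [ 24  20   5  10  27 143 174]
[(array([578.5,  67.2]), [561, 61, 37, 15, 178]), (array([610.7,  72.5]), [595, 66, 35, 15, 174]), (array([246.4, 201.1]), [240, 194, 15, 14, 138]), (array([281.5, 218.5]), [274, 211, 16, 15, 165]), (array([378.1, 223.5]), [369, 217, 19, 13, 115]), (array([506.6, 306.3]), [497, 302, 19, 9, 74])]
[0.49208672 0.07104302 0.10427426] bore [0.53711484 0.04123575 0.09977479] [ 0.     0.001  0.     0.    -0.001  0.001]
```

The bore is at (0.537, 0.041, 0.100), which is 30 mm above the post tip, and everything is still. Handing in.

```bash
python3 -c "
from workcell import order;print(order.finish_job())"
```

```text
the job is handed in; nothing more can be done
None
```

The job is handed in: the brass bush is seated on the post and released, and the lever is held level by its yellow band, its bore centred over the post to about 1 mm by my measurements and 30 mm above the tip, after about 17 s of robot time.

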